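# Open the screwed test port of a drive module and probe its two test pads

### The arm

A 7-joint arm with a two-finger parallel gripper is mounted at the origin on the work surface. World frame = base frame: x ahead of the robot, y to its left, z up, the work surface at z = 0. Lengths are in mm, angles in rad, forces in N, time in s.
With the tool pointing down it reaches from about 375 to 925 mm from the base axis. Payload 3.1 kg.
Tool frame: the origin (TCP) lies on the centre line of the jaws, within the pads' length; the fingertips stand 19 mm ahead of it and the grasp point (between the pads) is the TCP; z points along the fingers, y is the line along which they close (so a half turn about z gives the same grasp; the last joint's range is limited). The gripper opens to 85 mm and grips with 20 to 120 N. Pads are 22 mm wide; open, the fingers measure 114 mm over their backs; the gripper's body (76 mm by 85 mm) begins 54 mm behind the grasp point. The pads swing forward as they close: fully open they stand 13 mm farther back than shut.
Start: joints at [1.169, 0.383, 0.044, 1.598, -0.018, 1.161, -0.05], TCP at [194.466, -620.23, 221.769] pointing down, gripper open.
Joint ranges: [-2.61, 2.61], [-0.41, 2.15], [-1.48, 1.57], [0, 2.5], [-1.57, 4.71], [0.05, 1.97], [-2.85, 2.85]. Speed limits (rad/s): [2.79, 2.79, 3.14, 3.14, 3.14, 3.14, 3.14].

### API

Orientations are given as a unit quaternion [x, y, z, w].
In Python, from workcell import env, grab_frame, order, outline_of gives the robot as it stands.
- The arm moves only by the tool carry_out, never from a script. Its argument "motion" is a list of rows, each a list of 3 entries, a list of its own where there are three numbers: the closure, from -1 (fully open) to 1 (shut), then the shift along the tool's x, y, z in cm, then the turn, a rotation vector about the tool's x, y, z in units of 6 degrees (1.0 is 6 degrees). A call has 1 to 10 rows; each row shifts and turns the commanded pose from where the row before left it, along the tool's axes as they then stand; what a row does not reach is not made up. A row lasts 1/10 s, in which the tool goes at most 50 mm and 8.59 degrees, less where a joint would pass 70% of its speed; a pose out of reach is approached as far as the arm can. A call is refused whole if a number of a shift passes 5 or a number of a turn 1, either way. A call with a gripper value outside its range is refused whole. The fingers move at their own pace and stop on an object; the grip force is fixed at half the most. Time passes only in rows, so rows that do not move let the fingers close. It gives the time, the measured TCP pose, the force, the opening and the grip force at its end, in the units of the state.
- env.get_state(): the state, without advancing time (a new reading comes with each control period).
- grab_frame(name): name is "scene" or "top" or "wrist"; returns a dict with "frame" (384x512x3 uint8, red, green, blue), "fx", "fy", "cx", "cy" (pixels), "camera_from_world" (4x4, takes a point from world to camera coordinates). Camera axes: x right, y down, z forward; pixel columns grow to the right and rows downward; lengths in mm; the calibration is good to about 2 mm. The wrist camera is an equidistant fisheye: a pixel r from the principal point sees the ray r / f radians off the axis. A picture is of the moment at which its call begins. There is no depth.
- order.hand_in(): hands the job in; it is judged then, once.
Trained networks look in the newest picture that a camera, given by its name, has taken for a name from the list of things; names that differ only in an ending like _2 or _b are one class to them, and where a whole thing is asked for, a point or a joint stands for the part that bears it (a point fixed in the world has none). Each returns a list of dicts, best first, with "conf" (0 to 1); they miss things now and then, are a little off and sometimes report something else, mostly with a low value. They report only what shows in the picture. A call takes as long as a camera call. They do not tell look-alikes from the thing itself.
- outline_of(camera, target): "mask" (384x512 bool, what is visible of it) and "location" ([column, row] in pixels, amid what is visible of it).
The state is a dict: "time_s": time; "qpos": joint angles; "qvel": joint speeds; "joint_efforts": joint torques, N m; "eef_pos": TCP position; "tool_rot": TCP orientation; "ft_force": force on the tool from outside, world axes, zero at the start; "ft_torque": the same for the moment, N m; "finger_gap": finger opening in mm; "finger_force": force on a finger pad.
Only numpy, scipy, OpenCV 4.12 (cv2) and the standard library are available. Lean on these libraries where they do the work, as an engineer would, in place of code of your own. Each camera call takes 0.05 s, during which the arm holds its last target. There are 200 camera calls.

### The job

Unscrew the orange cap of the grey drive module's test port (turn it anticlockwise) until it is out of its thread, and swing it on its arm well clear of the port, about a quarter turn. Then take the yellow test probe from its stand and gently press its sprung brass tip for about half a second on the red-ringed pad inside the port and then, the same way, on the blue-ringed pad. Finish with the probe standing upright in its stand again and the port left open, without pushing the other things on the bench about.

Things in the scene. Friction and masses are not known exactly. Their poses are not given: they have to be found in the camera images.
- module: Grey box fixed to the bench, 110 (x) x 170 (y) x 60 mm, blue connector on its front (-x), heat-sink fins on its +x face. Origin: centre of the underside; z up. Its round aluminium test port stands on top at (0, -32) mm in its frame: inner diameter 38, outer 44, from 60 to 82 mm above the bench. The arm's pivot post is at (0, +26) mm.
- port_mouth (a point): Centre of the port's open mouth, 82 mm above the bench; axes as the module's.
- cap_top (a point): Centre of the top face of the orange ribbed screw cap (diameter 52 mm, 28 mm of it to grip below this point; directly under that a black retaining ring of diameter 60 mm, which belongs to the arm). 105 mm above the bench when fully screwed down. The point turns with the cap; its x axis lies along the white mark on the cap.
- cap (a joint): Rotation of the cap relative to its arm, rad. 0 screwed down, grows anticlockwise seen from above; stop at 1.5. Cap and arm rise together by 9 mm per rad. The cap has left the port and can swing above about 1.2; turning takes about 0.05 N m and it stays where it is left. It starts between 0 and 0.3.
- swing_arm (a joint): Swing of the black arm that carries the cap, rad, about the vertical pivot post. 0: cap over the port; grows clockwise seen from above, so that the cap first moves to the module's -x side; stop at 1.9. The cap's axis is 58 mm from the pivot. The arm stays where it is left. Clear of the port above 1.0.
- swing_pivot (a point): Point on the pivot axis of the arm, at the top of the arm's hub (77 mm above the bench with the cap down, rising with it).
- pad_red: Gold test pad, a disc of diameter 12 mm with a red ring round it (diameter 16), at the bottom of the port, 20 mm below its mouth; 10 mm from the port's axis towards the module's -y. Origin: centre of its top face, 62 mm above the bench.
- pad_blue: The same with a blue ring, 10 mm from the port's axis towards the module's +y. Origin: centre of its top face, 62 mm above the bench.
- probe: Test probe, 140 mm long, 80 g, standing upright in its stand, z up. Origin: end of the brass tip when it is not pressed. Brass tip, diameter 5 mm, sprung, travel 8 mm (0.5 N at first, 4.5 N fully pressed); black shank, diameter 10 mm, from 12 to 60 mm above the origin; black collar, diameter 28 mm, from 60 to 68 mm; yellow round handle, diameter 22 mm, from 68 to 140 mm: grip it there.
- probe_tip: The sprung brass tip of the probe, diameter 5 mm. Origin: its lower end, z upward along the probe.
- stand: Probe stand fixed to the bench: dark round foot, diameter 84, with an upright aluminium tube, outer diameter 30, inner diameter 18 mm, open at the top 80 mm above the bench. Origin: centre of the underside. In the stand the probe's collar lies on the tube's rim, so that the probe's origin is 20 mm above the bench.
- stand_mouth (a point): Centre of the open top of the stand's tube, 80 mm above the bench.
- cutters: Side cutters with orange handles, 140 x 54 x 14 mm, lying on the bench. Leave alone.
- relay: White relay block, 30 x 24 x 26 mm. Leave alone.
- tape: Roll of red tape lying flat, diameter 60, 18 mm high. Leave alone.
- capacitor: Blue capacitor standing upright, diameter 25, 36 mm high. Leave alone.
- driver: Screwdriver with a green handle lying on the bench, 160 mm long. Leave alone.
- jar: Clear open cup, diameter 68, 70 mm high. Leave alone.
- phone: Black phone lying flat, 75 x 150 x 9 mm. Leave alone.
Not all that is in view belongs to the job. There is more than one size of the module; the job needs the smallest.

How it is judged (in metres and radians):
On the way, in this order (a step that is already met when the one before it is completed fails the run):
1. the cap is unscrewed and swung clear of the port (arm beyond 1.0 rad) (value of joint each of swing_arm, cap above 1 rad), for 0.2 s.
2. the probe's tip presses on the red-ringed pad with more than 0.4 N for 0.3 s (contact force between probe_tip and pad_red above 0.4 N), for 0.3 s.
3. then the probe's tip presses on the blue-ringed pad with more than 0.4 N for 0.3 s (contact force between probe_tip and pad_blue above 0.4 N), for 0.3 s.
At the end, for the whole second after the job is handed in: The arm with the cap is left open (beyond 1.0 rad); the probe stands at rest in its stand's tube, within 8 mm of its axis and 0.1 rad of upright, its collar down on the rim (probe's origin within 27 mm of the stand's); both pads have been pressed, red before blue (value of joint swing_arm above 1 rad and distance between probe and stand below 0.027 m and horizontal distance between probe and stand_mouth below 0.008 m and angle between probe's own z axis and vertical below 0.1 rad and linear speed of probe below 0.02 m/s); the robot touches nothing.
It fails at once if the probe is pressed on the module with more than 15 N (contact force between probe and module above 15 N).
It fails at once if one of the other things on the bench is pushed more than 30 mm (distance of any of cutters, relay, tape, capacitor, driver, jar, phone from where it was at the start of the episode above 0.03 m).
It also fails if it takes over 66 s, if anything falls off the work surface, if the arm or the gripper's body presses on something with over 40 N, if the wrist force passes 120 N, or if a joint passes its speed limit or range.

## Working session

There is one attempt and no reset: what is moved stays moved. The work goes in short steps, Python scripts to look and compute and a tool call to move; the robot and the scene stay as the last step left them, time stands still between calls to the robot, and variables do not carry over. Pictures are saved under pics/ and viewed, at most 10 in all, crops included, and the job is handed in when it is done.

Besides the shell and the picture viewer there is one more tool, called by a JSON object that holds its "fn" and its "kwargs", one argument or row to a line. carry_out: Moves the arm, as the interface text tells. Its arguments: {"type":"object","properties":{"motion":{"type":"array","items":{"type":"array"}}},"required":["motion"]}

```bash
mkdir -p pics
cat > h.py <<'E'
import numpy as np, cv2
from workcell import env, grab_frame, order, outline_of
from scipy.spatial.transform import Rotation as R
def save(f,name): cv2.imwrite('pics/'+name,cv2.cvtColor(f['frame'],cv2.COLOR_RGB2BGR))
def ray(f,u,v,cam):
    M=np.array(f['camera_from_world']); x=(u-f['cx'])/f['fx']; y=(v-f['cy'])/f['fy']
    if cam=='wrist':
        r=np.hypot(x,y); s=np.sin(r)/r if r>1e-9 else 1; d=np.array([x*s,y*s,np.cos(r)])
    else: d=np.array([x,y,1.])
    Rm=M[:3,:3]; return -Rm.T@M[:3,3], Rm.T@d
def atz(f,u,v,z,cam):
    c,d=ray(f,u,v,cam); return c+d*(z-c[2])/d[2]
def proj(f,p,cam):
    q=np.array(f['camera_from_world'])@np.append(p,1); q=q[:3]
    if cam=='wrist':
        r=np.hypot(q[0],q[1]); t=np.arctan2(r,q[2]); return f['cx']+f['fx']*t*q[0]/r, f['cy']+f['fy']*t*q[1]/r
    return f['cx']+f['fx']*q[0]/q[2], f['cy']+f['fy']*q[1]/q[2]
E
python3 - <<'E'
from h import *
s=env.get_state(); print(s)
for c in ['scene','top']:
    f=grab_frame(c); save(f,c+'1.png'); print(c,np.round(f['camera_from_world'],3).tolist(),f['fx'],f['cx'],f['cy'])
    for n,z in [('module',60),('cap',105),('swing_arm',77),('probe',160),('stand',0),('jar',0),('cutters',0),('relay',26),('tape',18),('capacitor',36),('driver',10),('phone',9)]:
        for o in outline_of(c,n)[:3]:
            print(n,round(o['conf'],2),np.round(o['location']),np.round(atz(f,*o['location'],z,c)),o['mask'].sum())
im=[cv2.imread(f'pics/{c}1.png') for c in ('scene','top')]
E
```

```text
{'time_s': 0.0, 'qpos': array([ 1.16918153,  0.38381949,  0.04383437,  1.59960511, -0.01790568,
        1.16119826, -0.04989094]), 'qvel': array([ 0.00081189, -0.00107548, -0.00047345,  0.00078518, -0.00033109,
        0.00138247,  0.0005217 ]), 'joint_efforts': array([-2.53642693e-04, -4.33466971e+01,  1.02452628e+00, -2.49513888e+01,
        1.06215154e-02,  1.15475332e-02,  2.83503311e-06]), 'eef_pos': array([ 194.15547608, -619.29662847,  220.38280185]), 'tool_rot': array([ 9.88476900e-01,  1.51366041e-01, -2.66542287e-04, -1.29165785e-03]), 'ft_force': array([ 0.23414309,  0.00473208, -0.68759018]), 'ft_torque': array([ 0.00089973, -0.02494851,  0.03824527]), 'finger_force': 0.0, 'finger_gap': 85.34673230998354}
scene [[0.592, 0.805, 0.022, -286.327], [0.515, -0.357, -0.779, -160.662], [-0.62, 0.473, -0.626, 1464.533], [0.0, 0.0, 0.0, 1.0]] 393.85566878105055 245.424975935968 196.99485439641126
module 0.92 [254. 165.] [307. 162.  60.] 2754
module 0.91 [200. 272.] [ 600. -223.   60.] 3681
module 0.56 [151. 207.] [ 310. -212.   60.] 4204
cap 0.86 [142. 196.] [ 304. -232.  105.] 50
[... 1179 characters left out ...]
105.] 176
swing_arm 0.85 [212. 243.] [310. 154.  77.] 477
swing_arm 0.74 [325. 170.] [ 562. -236.   77.] 237
swing_arm 0.73 [326. 239.] [ 322. -234.   77.] 448
probe 0.6 [203. 180.] [513. 177. 160.] 57
stand 0.76 [208. 185.] [522. 178.   0.] 321
stand 0.47 [379. 210.] [ 425. -441.    0.] 125
jar 0.54 [133. 152.] [647. 456.   0.] 333
jar 0.27 [324. 166.] [ 589. -244.    0.] 203
cutters 0.71 [259. 209.] [432.  -7.   0.] 211
relay 0.57 [255. 178.] [543.   7.  26.] 70
tape 0.47 [251. 133.] [711.  23.  18.] 67
capacitor 0.44 [367. 152.] [ 632. -394.   36.] 45
driver 0.58 [380. 210.] [ 424. -440.   10.] 185
phone 0.68 [143. 216.] [408. 410.   9.] 884
phone 0.41 [315. 171.] [ 570. -211.    9.] 1664
```

Run:
```python
import cv2, numpy as np
a=cv2.imread('pics/top1.png')[130:220,275:375]; b=cv2.imread('pics/scene1.png')[130:340,110:350]
a=cv2.resize(a,(400,360),interpolation=cv2.INTER_CUBIC)
b=cv2.resize(b,(400,350),interpolation=cv2.INTER_CUBIC)
o=np.zeros((360,800,3),np.uint8);o[:,:400]=a;o[:350,400:]=b;cv2.imwrite('pics/c1.png',o)
```

```text
(no output)
```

View pics/c1.png

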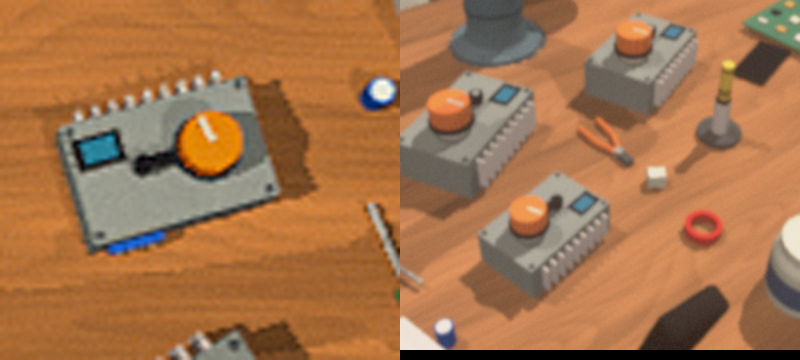

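View pics/top1.png

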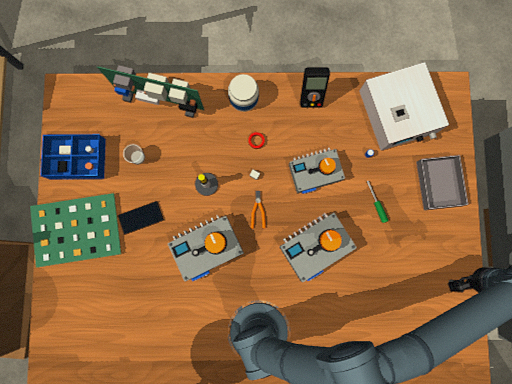

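{"fn": "carry_out", "kwargs": {
  "motion": [
    [-1,[3.9,-2.1,0],[0,0,0]],
    [-1,[3.9,-2.1,0],[0,0,0]],
    [-1,[3.9,-2.1,0],[0,0,0]],
    [-1,[3.9,-2.1,0],[0,0,0]],
    [-1,[3.9,-2.1,0],[0,0,0]],
    [-1,[3.9,-2.1,0],[0,0,0]],
    [-1,[3.9,-2.1,0],[0,0,0]],
    [-1,[3.9,-2.1,0],[0,0,0]],
    [-1,[3.9,-2.1,0],[0,0,0]],
    [-1,[3.9,-2.1,0],[0,0,0]]
  ]
}}

```text
time_s: 2.3
eef_pos: [504.8, -301.9, 222.1]
tool_rot: [0.989, 0.151, 0.0, 0.0]
ft_force: [0.4, -0.8, -0.7]
finger_gap: 85.1
finger_force: 0.0
```

```bash
cat >> h.py <<'E'
def st():
    s=env.get_state(); r=R.from_quat(s['tool_rot']).as_matrix()
    print('t',round(s['time_s'],2),'tcp',np.round(s['eef_pos'],1),'yaw',round(np.degrees(np.arctan2(r[1,0],r[0,0])),1),'z',np.round(r[:,2],3),'q',np.round(s['qpos'],2),'F',np.round(s['ft_force'],1),'T',np.round(s['ft_torque'],2),'gap',round(s['finger_gap'],1),'ff',round(s['finger_force'],1))
    return s,r
E
python3 - <<'E'
from h import *
st()
f=grab_frame('wrist'); save(f,'w1.png')
M=f['camera_from_world']; print(np.round(M,3).tolist(),f['fx'],f['cx'],f['cy'])
for n,z in [('module',60),('cap',105),('swing_arm',77)]:
    for o in outline_of('wrist',n)[:3]: print(n,round(o['conf'],2),np.round(o['location']),np.round(atz(f,*o['location'],z,'wrist')),o['mask'].sum())
E
```

```text
t 2.3 tcp [ 504.8 -301.9  222.1] yaw 17.4 z [ 0.001 -0.    -1.   ] q [ 0.63  0.28 -0.19  1.74  0.06  1.13 -0.85] F [ 0.4 -0.8 -0.7] T [-0.04 -0.02  0.  ] gap 85.1 ff 0.0
[[0.299, -0.954, 0.001, -439.648], [-0.902, -0.282, 0.327, 326.802], [-0.311, -0.099, -0.945, 509.992], [0.0, 0.0, 0.0, 1.0]] 297.3186396354542 260.6827136455031 188.0409823240287
module 0.87 [196.  91.] [ 565. -212.   60.] 16285
module 0.67 [182. 264.] [ 351. -244.   60.] 11332
module 0.58 [ 10. 206.] [338.  49.  60.] 1928
cap 0.79 [180. 308.] [ 316. -258.  105.] 656
cap 0.71 [218.  92.] [ 572. -241.  105.] 2556
swing_arm 0.92 [182. 306.] [ 295. -257.   77.] 895
swing_arm 0.67 [216.  92.] [ 569. -235.   77.] 3447
swing_arm 0.33 [216.  94.] [ 568. -236.   77.] 3279
```

View pics/w1.png

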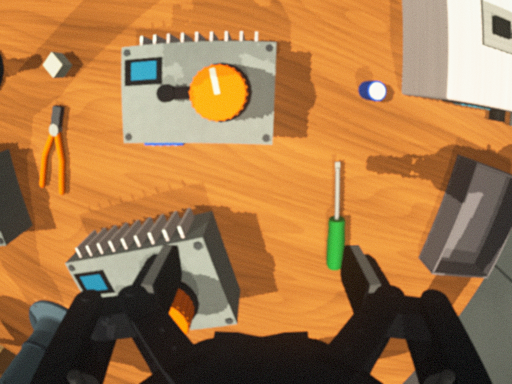

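Run:
```python
from h import *
f=grab_frame('wrist')
P=lambda u,v,z: atz(f,u,v,z,'wrist')
c=[P(122,144,60),P(274,143,60),P(275,41,60),P(122,41,60)]
print(np.round(c)); print('center',np.mean(c,0)); 
for a,b in((1,0),(2,3)):
    d=c[a]-c[b]; print(np.linalg.norm(d),np.degrees(np.arctan2(d[1],d[0]))+90)
for a,b in((0,3),(1,2)):
    d=c[b]-c[a]; print(np.linalg.norm(d),np.degrees(np.arctan2(d[1],d[0])))
o=[o for o in outline_of('wrist','cap') if o['location'][1]<200][0]
# orange mask restricted
m=o['mask']; hsv=cv2.cvtColor(f['frame'],cv2.COLOR_RGB2HSV)
ys,xs=np.nonzero(m); print(xs.min(),xs.max(),ys.min(),ys.max())
for z in (105,107): 
    q=np.array([P(u,v,z) for u,v in zip(xs,ys)]); print(z,q.mean(0),(q.max(0)+q.min(0))/2,q.max(0)-q.min(0))
w=[(213,70),(217,94)]
a=P(*w[0],106)-P(*w[1],106); print('mark',np.degrees(np.arctan2(a[1],a[0])))
print('piv',P(165,93,77))
```

```text
[[ 484. -140.   60.]
 [ 534. -307.   60.]
 [ 639. -275.   60.]
 [ 599. -110.   60.]]
center [ 564.06281512 -208.1440042    60.        ]
174.84268669885788 16.775685478355896
169.06534102584345 13.609602717148178
118.85748683332517 14.457101440535952
109.42950454295267 17.41809569086523
190 249 63 121
105 [ 571.66764619 -241.30815606  105.        ] [ 571.25367672 -240.97758654  105.        ] [5.29658518e+01 5.38152213e+01 1.13686838e-13]
107 [ 571.76715827 -241.56533508  107.        ] [ 571.35624897 -241.23720922  107.        ] [5.25743135e+01 5.34174042e+01 1.13686838e-13]
mark 26.20206790360635
piv [ 555.00561715 -183.38450815   77.        ]
```

{"fn": "carry_out", "kwargs": {
  "motion": [
    [-1,[4.1,-1.9,0],[0,0,0]],
    [-1,[4.1,-1.9,0],[0,0,0]],
    [-1,[0,0,2],[0,0,0]],
    [-1,[0,0,3],[0,0,0]],
    [-1,[0,0,3],[0,0,0]],
    [-1,[0,0,2.5],[0,0,0]],
    [-1,[0,0,1.7],[0,0,0]],
    [-1,[0,0,0],[0,0,0]],
    [-1,[0,0,0],[0,0,0]]
  ]
}}

```text
time_s: 3.5
eef_pos: [569.8, -244.3, 99.9]
tool_rot: [0.989, 0.15, -0.0, 0.0]
ft_force: [-0.3, -0.3, 0.3]
finger_gap: 85.2
finger_force: 0.0
```

Run:
```python
from h import *
st()
f=grab_frame('wrist'); save(f,'w2.png')
```

```text
t 3.5 tcp [ 569.8 -244.3   99.9] yaw 17.2 z [-0.001 -0.001 -1.   ] q [ 0.51  0.47 -0.22  1.76  0.12  0.93 -1.03] F [-0.3 -0.3  0.3] T [0.01 0.03 0.02] gap 85.2 ff 0.0
```

View pics/w2.png

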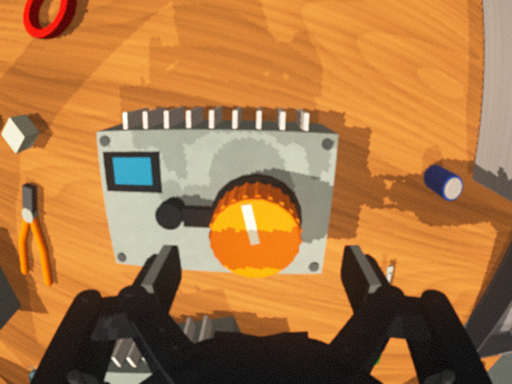

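{"fn": "carry_out", "kwargs": {
  "motion": [
    [-1,[0.25,-0.2,0],[0,0,0]],
    [1,[0,0,0],[0,0,0]],
    [1,[0,0,0],[0,0,0]],
    [1,[0,0,0],[0,0,0]],
    [1,[0,0,0],[0,0,0]],
    [1,[0,0,0],[0,0,0]],
    [1,[0,0,0],[0,0,0]],
    [1,[0,0,0],[0,0,0]]
  ]
}}

```text
time_s: 4.35
eef_pos: [572.4, -239.7, 99.7]
tool_rot: [0.988, 0.151, -0.0, -0.0]
ft_force: [-0.4, -0.2, -0.3]
finger_gap: -0.1
finger_force: 0.0
```

Run:
```python
from h import *
st()
f=grab_frame('wrist')
for o in outline_of('wrist','cap')[:2]: print(o['location'],o['mask'].sum(),atz(f,*o['location'],106,'wrist'))
```

```text
t 4.35 tcp [ 572.4 -239.7   99.7] yaw 17.4 z [-0.  0. -1.] q [ 0.5   0.47 -0.22  1.76  0.12  0.93 -1.03] F [-0.4 -0.2 -0.3] T [-0.04  0.03  0.01] gap -0.1 ff 0.0
[259.9, 222.1] 4648 [ 584.95324551 -235.7038487   106.        ]
```

Run:
```python
from h import *
f=grab_frame('wrist'); save(f,'w3.png')
s,r=st()
print('tcp px',proj(f,s['eef_pos'],'wrist'),'tip',proj(f,s['eef_pos']+[0,0,-19],'wrist'))
print('cap px',proj(f,[572,-241,106.6],'wrist'))
for c in('scene','top'):
    g=grab_frame(c); print(c,proj(g,s['eef_pos'],c),proj(g,[572,-241,106.6],c)); 
    if c=='scene': save(g,'s3.png')
a=cv2.imread('pics/w3.png')[80:384,60:460]; b=cv2.imread('pics/s3.png')[170:330,110:270]
o=np.zeros((400,800,3),np.uint8);o[:304,:400]=a;o[:,400:]=cv2.resize(b,(400,400),interpolation=cv2.INTER_CUBIC);cv2.imwrite('pics/c3.png',o)
```

```text
t 4.5 tcp [ 572.4 -239.7   99.7] yaw 17.4 z [-0.  0. -1.] q [ 0.5   0.47 -0.22  1.76  0.12  0.93 -1.03] F [-0.2  1.  -0.4] T [-0.01  0.04  0.  ] gap 0.2 ff 0.0
tcp px (np.float64(260.1086342544075), np.float64(237.70238283411322)) tip (np.float64(260.1444516983014), np.float64(223.58454748035703))
cap px (np.float64(262.00127946957537), np.float64(244.6507644721238))
scene (np.float64(187.1689704342193), np.float64(256.8162554239237)) (np.float64(186.41039711618933), np.float64(254.95127472685198))
top (np.float64(326.87805324087464), np.float64(165.38278376388155)) (np.float64(327.56515161996106), np.float64(165.11277451473794))
```

View pics/c3.png

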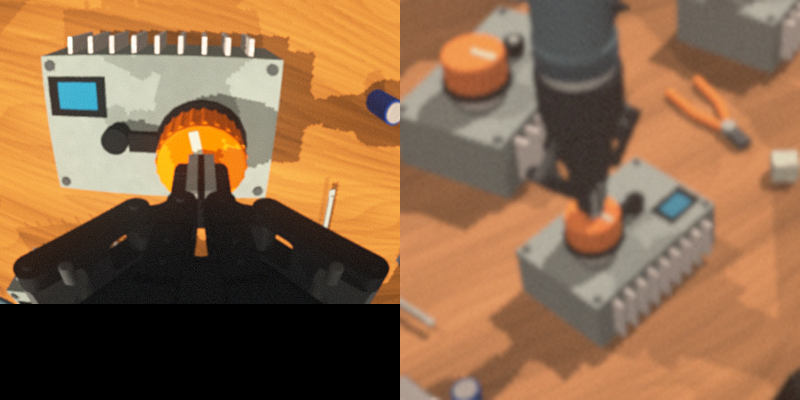

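Run:
```python
from h import *
f=grab_frame('wrist'); g=grab_frame('top'); s=grab_frame('scene')
f1=dict(f); f1['camera_from_world']=np.array([[0.299,-0.954,0.001,-439.648],[-0.902,-0.282,0.327,326.802],[-0.311,-0.099,-0.945,509.992],[0,0,0,1]])
print(np.round(f['camera_from_world'],3).tolist())
def tri(L):
    A=np.zeros((3,3));b=np.zeros(3)
    for c,d in L:
        d=d/np.linalg.norm(d);Q=np.eye(3)-np.outer(d,d);A+=Q;b+=Q@c
    p=np.linalg.solve(A,b); return np.round(p,1),[round(float(np.linalg.norm(np.cross(p-c,d/np.linalg.norm(d)))),1) for c,d in L]
# mark outer end
print('mark w1,w3',tri([ray(f1,213,70,'wrist'),ray(f,251,213,'wrist')]))
# module corners: front-left, front-right ; screws back right
print('screwBR',tri([ray(f1,268,50,'wrist'),ray(f,332,150,'wrist')]))
print('screwBL',tri([ray(f1,128,50,'wrist'),ray(f,109,145,'wrist')]))
print('relay?cap hub',tri([ray(f1,165,93,'wrist'),ray(f,176,217,'wrist')]))
print('capacitor top',tri([ray(f1,379,91,'wrist'),ray(f,457,192,'wrist')]))
```

```text
[[0.299, -0.954, 0.001, -400.379], [-0.902, -0.282, 0.327, 444.984], [-0.312, -0.098, -0.945, 421.925], [0.0, 0.0, 0.0, 1.0]]
mark w1,w3 (array([ 589.2, -230.3,  105.8]), [1.0, 1.0])
screwBR (array([ 628.2, -272.6,   58.5]), [1.0, 1.0])
screwBL (array([ 590.7, -126.1,   69.5]), [0.6, 0.6])
relay?cap hub (array([ 555.2, -183.7,   72.7]), [0.8, 0.8])
capacitor top (array([ 630.8, -409.3,   36.7]), [0.3, 0.3])
```

Run:
```python
from h import *
s,r=st()
f=grab_frame('wrist'); g=grab_frame('scene')
a=cv2.cvtColor(f['frame'],cv2.COLOR_RGB2BGR)[170:290,200:320]; b=cv2.cvtColor(g['frame'],cv2.COLOR_RGB2BGR)[220:290,150:220]
o=np.hstack([cv2.resize(a,(400,400),interpolation=cv2.INTER_CUBIC),cv2.resize(b,(400,400),interpolation=cv2.INTER_CUBIC)])
for dz,col in((0,(255,0,0)),(-19,(0,255,0)),(10,(255,0,255))):
    p=s['eef_pos']+[0,0,dz]
    u,v=proj(f,p,'wrist'); cv2.circle(o,(int((u-200)*400/120),int((v-170)*400/120)),4,col,-1)
    u,v=proj(g,p,'scene'); cv2.circle(o,(400+int((u-150)*400/70),int((v-220)*400/70)),4,col,-1)
cv2.imwrite('pics/c4.png',o)
```

```text
t 4.75 tcp [ 572.4 -239.7   99.8] yaw 17.4 z [ 0.  0. -1.] q [ 0.5   0.47 -0.22  1.76  0.12  0.93 -1.03] F [0.2 0.  0.5] T [ 0.04 -0.03 -0.05] gap 0.1 ff 0.0
```

View pics/c4.png

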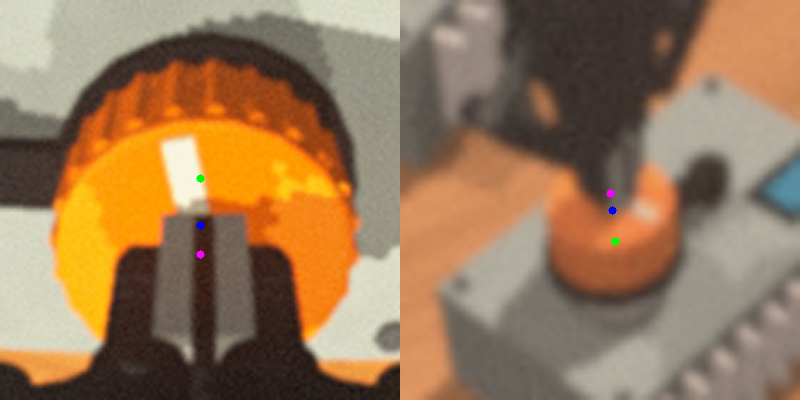

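{"fn": "carry_out", "kwargs": {
  "motion": [
    [-1,[0,0,0],[0,0,0]],
    [-1,[0,0,0],[0,0,0]],
    [-1,[0,0,0],[0,0,0]],
    [-1,[0,0,0],[0,0,0]],
    [-1,[0,0,0],[0,0,0]],
    [-1,[0,0,0],[0,0,0]],
    [-1,[0,0,0.7],[0,0,0]],
    [-1,[0,0,0.7],[0,0,0]],
    [-1,[0,0,0.6],[0,0,0]],
    [-1,[0,0,0],[0,0,0]]
  ]
}}

```text
time_s: 5.85
eef_pos: [571.1, -239.2, 78.0]
tool_rot: [0.988, 0.151, -0.001, -0.001]
ft_force: [-1.3, 1.1, -0.1]
finger_gap: 85.5
finger_force: 0.0
```

{"fn": "carry_out", "kwargs": {
  "motion": [
    [1,[0,0,0],[0,0,0]],
    [1,[0,0,0],[0,0,0]],
    [1,[0,0,0],[0,0,0]],
    [1,[0,0,0],[0,0,0]],
    [1,[0,0,0],[0,0,0]],
    [1,[0,0,0],[0,0,0]]
  ]
}}

```text
time_s: 6.45
eef_pos: [572.9, -240.0, 80.4]
tool_rot: [0.988, 0.151, 0.0, 0.0]
ft_force: [-0.7, -0.5, 2.7]
finger_gap: 49.8
finger_force: 61.9
```

{"fn": "carry_out", "kwargs": {
  "motion": [
    [1,[0,0,-0.09],[0,0,-1]],
    [1,[0,0,-0.095],[0,0,-1]],
    [1,[0,0,-0.095],[0,0,-1]],
    [1,[0,0,-0.095],[0,0,-1]],
    [1,[0,0,-0.095],[0,0,-1]],
    [1,[0,0,-0.095],[0,0,-1]],
    [1,[0,0,-0.095],[0,0,-1]],
    [1,[0,0,-0.095],[0,0,-1]],
    [1,[0,0,-0.095],[0,0,-1]],
    [1,[0,0,-0.095],[0,0,-1]]
  ]
}}

```text
time_s: 7.45
eef_pos: [572.3, -239.3, 89.6]
tool_rot: [0.779, 0.627, -0.0, -0.0]
ft_force: [-0.9, 1.2, 3.8]
finger_gap: 50.0
finger_force: 61.9
```

{"fn": "carry_out", "kwargs": {
  "motion": [
    [1,[0,0,-0.095],[0,0,-1]],
    [1,[0,0,0],[0,0,0]],
    [1,[0,0,0],[0,0,0]]
  ]
}}

```text
time_s: 7.75
eef_pos: [572.1, -239.4, 90.3]
tool_rot: [0.747, 0.664, -0.0, -0.0]
ft_force: [-2.2, 1.0, 3.7]
finger_gap: 49.5
finger_force: 62.0
```

Run:
```python
from h import *
s,r=st()
f=grab_frame('wrist'); save(f,'w5.png')
```

```text
t 7.75 tcp [ 572.1 -239.4   90.3] yaw 83.3 z [-0.001  0.001 -1.   ] q [ 0.69  0.52 -0.46  1.75  0.27  0.94  0.01] F [-2.2  1.   3.7] T [0.3  0.49 0.  ] gap 49.5 ff 62.0
```

View pics/w5.png

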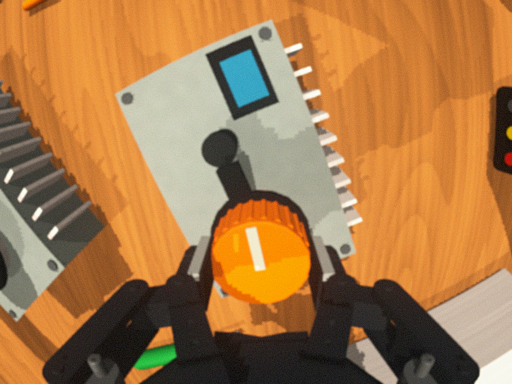

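{"fn": "carry_out", "kwargs": {
  "motion": [
    [1,[-0.205,-0.57,0],[0,0,1]],
    [1,[-0.205,-0.57,0],[0,0,1]],
    [1,[-0.205,-0.57,0],[0,0,1]],
    [1,[0,0,0],[0,0,0]]
  ]
}}

```text
time_s: 8.2
eef_pos: [555.3, -241.5, 90.5]
tool_rot: [0.842, 0.54, 0.001, 0.001]
ft_force: [1.6, 1.3, 2.0]
finger_gap: 49.9
finger_force: 61.9
```

Swinging freely, low force. Continue.

{"fn": "carry_out", "kwargs": {
  "motion": [
    [1,[-0.205,-0.57,0],[0,0,1]],
    [1,[-0.205,-0.57,0],[0,0,1]],
    [1,[-0.205,-0.57,0],[0,0,1]],
    [1,[-0.205,-0.57,0],[0,0,1]],
    [1,[-0.205,-0.57,0],[0,0,1]],
    [1,[-0.205,-0.57,0],[0,0,1]]
  ]
}}

```text
time_s: 8.8
eef_pos: [522.4, -230.4, 90.5]
tool_rot: [0.968, 0.253, 0.002, 0.001]
ft_force: [1.7, -0.2, 0.5]
finger_gap: 49.9
finger_force: 61.9
```

{"fn": "carry_out", "kwargs": {
  "motion": [
    [1,[-0.205,-0.57,0],[0,0,1]],
    [1,[-0.205,-0.57,0],[0,0,1]],
    [1,[-0.205,-0.57,0],[0,0,1]],
    [1,[-0.205,-0.57,0],[0,0,1]],
    [1,[-0.205,-0.57,0],[0,0,1]],
    [1,[-0.205,-0.57,0],[0,0,1]],
    [1,[0,0,0],[0,0,0]],
    [1,[0,0,0],[0,0,0]]
  ]
}}

```text
time_s: 9.6
eef_pos: [501.4, -200.8, 90.5]
tool_rot: [0.998, -0.056, 0.001, 0.0]
ft_force: [0.9, -0.8, 2.9]
finger_gap: 49.9
finger_force: 62.1
```

{"fn": "carry_out", "kwargs": {
  "motion": [
    [-1,[0,0,0],[0,0,0]],
    [-1,[0,0,0],[0,0,0]],
    [-1,[0,0,0],[0,0,0]],
    [-1,[0,0,0],[0,0,0]],
    [-1,[0,0,0],[0,0,0]],
    [-1,[0,0,-3],[0,0,0]],
    [-1,[0,0,-4],[0,0,0]],
    [-1,[0,0,-4],[0,0,0]],
    [-1,[0,0,-3],[0,0,0]],
    [-1,[0,0,0],[0,0,0]]
  ]
}}

```text
time_s: 10.6
eef_pos: [504.5, -201.5, 236.1]
tool_rot: [0.998, -0.057, 0.005, 0.002]
ft_force: [1.5, -0.1, 0.7]
finger_gap: 85.4
finger_force: 0.0
```

Run:
```python
from h import *
s,r=st()
f=grab_frame('wrist'); save(f,'w6.png')
for n,z in [('pad_red',62),('pad_blue',62),('swing_arm',90),('cap',117),('port_mouth',82)]:
    for o in outline_of('wrist',n)[:2]: print(n,round(o['conf'],2),np.round(o['location'],1),np.round(atz(f,*o['location'],z,'wrist'),1),o['mask'].sum())
g=grab_frame('top')
for cam in ('scene','top'):
    g=grab_frame(cam)
    for n in ('probe','stand'):
        for o in outline_of(cam,n)[:1]:
            ys,xs=np.nonzero(o['mask']); print(cam,n,o['conf'],xs.min(),xs.max(),ys.min(),ys.max())
    save(g,cam+'6.png')
a=cv2.imread('pics/w6.png'); b=cv2.imread('pics/top6.png')[150:210,170:230]; c=cv2.imread('pics/scene6.png')[150:230,270:350]
o=np.zeros((576,800,3),np.uint8);o[:384,:512]=a;o[:288,512:]=cv2.resize(b,(288,288),interpolation=cv2.INTER_CUBIC);o[288:,512:]=cv2.resize(c,(288,288),interpolation=cv2.INTER_CUBIC)
cv2.imwrite('pics/c6.png',o)
```

```text
t 10.6 tcp [ 504.5 -201.5  236.1] yaw -6.6 z [ 0.011 -0.004 -1.   ] q [ 0.47  0.17 -0.19  1.84  0.04  1.12 -1.41] F [ 1.5 -0.1  0.7] T [-0.03 -0.02  0.02] gap 85.4 ff 0.0
pad_red 0.54 [298.3 101.9] [ 571.5 -251.8   62. ] 131
pad_blue 0.56 [278.  107.9] [ 567.1 -228.8   62. ] 164
swing_arm 0.78 [ 51.6 315.9] [298.5 182.5  90. ] 861
swing_arm 0.64 [255.9 172.8] [ 504.  -197.3   90. ] 3327
cap 0.97 [ 50.9 319. ] [317.1 153.4 117. ] 721
cap 0.95 [310.6 314.3] [ 325.6 -243.6  117. ] 2053
port_mouth 0.82 [280.2 292.3] [ 338.9 -208.9   82. ] 13031
port_mouth 0.81 [ 56.3 284.7] [361.6 138.9  82. ] 5463
scene probe 0.51 300 309 167 192
scene stand 0.9 288 314 190 218
top probe 0.63 198 206 174 184
top stand 0.93 195 217 172 195
```

View pics/c6.png

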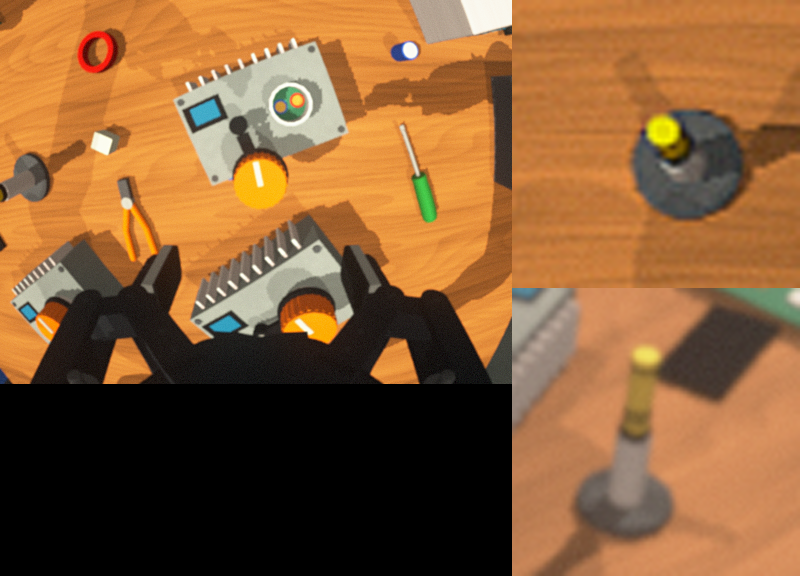

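Run:
```python
from h import *
g=grab_frame('top');s=grab_frame('scene');f=grab_frame('wrist')
print(atz(g,206.7,184.2,4,'top'),atz(g,201.5,177.1,160,'top'),atz(s,301.1,208.9,4,'scene'),atz(s,307.5,168.6,160,'scene'))
# white ring of port
im=f['frame'][75:132,262:322]; hsv=cv2.cvtColor(im,cv2.COLOR_RGB2HSV)
m=((hsv[...,2]>225)&(hsv[...,1]<40)).astype(np.uint8)
ys,xs=np.nonzero(m); print(len(xs))
q=np.array([atz(f,x+262,y+75,82,'wrist') for x,y in zip(xs,ys)])[:,:2].astype(np.float32)
print(cv2.fitEllipse(q), cv2.minEnclosingCircle(q))
```

```text
[524.25707933 183.19633225   4.        ] [524.06804277 183.37151601 160.        ] [520.67215672 188.06474611   4.        ] [525.09900257 185.36063839 160.        ]
501
((570.9637451171875, -240.77125549316406), (41.94138717651367, 42.44047164916992), 88.12982940673828) ((570.8807983398438, -240.8314208984375), 22.968748092651367)
```

{"fn": "carry_out", "kwargs": {
  "motion": [
    [-1,[-0.27,-4.28,0],[0,0,0]],
    [-1,[-0.27,-4.28,0],[0,0,0]],
    [-1,[-0.27,-4.28,0],[0,0,0]],
    [-1,[-0.27,-4.28,0],[0,0,0]],
    [-1,[-0.27,-4.28,0],[0,0,0]],
    [-1,[-0.27,-4.28,0],[0,0,0]],
    [-1,[-0.27,-4.28,0],[0,0,0]],
    [-1,[-0.27,-4.28,0],[0,0,0]],
    [-1,[-0.27,-4.28,0],[0,0,0]],
    [-1,[0,0,0],[0,0,0]]
  ]
}}

```text
time_s: 12.4
eef_pos: [519.2, 194.5, 231.1]
tool_rot: [0.999, -0.051, 0.0, -0.003]
ft_force: [-1.6, 0.9, -0.0]
finger_gap: 85.5
finger_force: 0.0
```

{"fn": "carry_out", "kwargs": {
  "motion": [
    [-1,[0,0,0],[0,0,0]],
    [-1,[0,0,0],[0,0,0]]
  ]
}}

```text
time_s: 12.6
eef_pos: [521.1, 183.6, 230.0]
tool_rot: [0.998, -0.058, -0.0, 0.001]
ft_force: [-0.2, -0.2, -0.6]
finger_gap: 85.5
finger_force: 0.0
```

Run:
```python
from h import *
s,r=st()
f=grab_frame('wrist'); save(f,'w7.png')
for n,z in [('probe',160),('stand',0)]:
    for o in outline_of('wrist',n)[:2]: print(n,round(o['conf'],2),np.round(o['location'],1),o['mask'].sum())
print('pred top',proj(f,[524.3,184,160],'wrist'),proj(f,[524.3,184,80],'wrist'))
hsv=cv2.cvtColor(f['frame'],cv2.COLOR_RGB2HSV)
m=((hsv[...,0]>24)&(hsv[...,0]<36)&(hsv[...,1]>150)&(hsv[...,2]>180)).astype(np.uint8)
n,l,stt,c=cv2.connectedComponentsWithStats(m)
for i in np.argsort(-stt[1:,4])[:2]+1: print(stt[i],c[i],atz(f,*c[i],160,'wrist'))
```

```text
t 12.6 tcp [521.1 183.6 230. ] yaw -6.7 z [-0.    -0.001 -1.   ] q [-0.    0.23 -0.47  1.81  0.11  1.14 -2.2 ] F [-0.2 -0.2 -0.6] T [-0.09  0.    0.02] gap 85.5 ff 0.0
probe 0.79 [259.5 180.9] 1203
probe 0.75 [ 59.6 109.1] 2461
stand 0.73 [260.3 144.9] 2643
stand 0.62 [392.3  13.9] 1052
pred top (np.float64(258.8972917697312), np.float64(192.31481904333947)) (np.float64(259.2179108993432), np.float64(166.51322836661774))
[244 183  26  24 497] [256.44265594 194.49496982] [522.68360003 186.17606082 160.        ]
[ 70 276   8   8  35] [ 73.91428571 279.54285714] [446.26411821 397.93404866 160.        ]
```

View pics/w7.png

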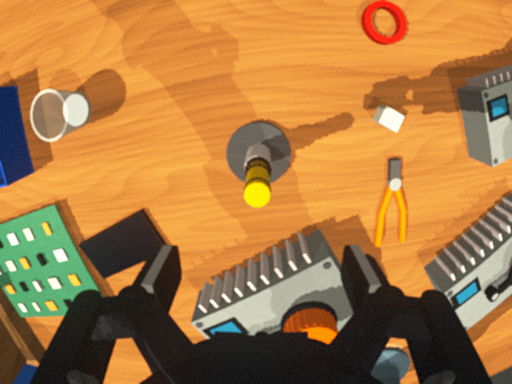

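{"fn": "carry_out", "kwargs": {
  "motion": [
    [-1,[0.25,-0.15,0],[0,0,0]],
    [-1,[0,0,3],[0,0,0]],
    [-1,[0,0,3.5],[0,0,0]],
    [-1,[0,0,3.3],[0,0,0]],
    [-1,[0,0,2],[0,0,0]],
    [-1,[0,0,0],[0,0,0]],
    [-1,[0,0,0],[0,0,0]]
  ]
}}

```text
time_s: 13.45
eef_pos: [523.8, 186.1, 112.4]
tool_rot: [0.998, -0.058, -0.0, -0.0]
ft_force: [-0.2, -0.1, 0.4]
finger_gap: 85.4
finger_force: 0.0
```

{"fn": "carry_out", "kwargs": {
  "motion": [
    [1,[0,0,0],[0,0,0]],
    [1,[0,0,0],[0,0,0]],
    [1,[0,0,0],[0,0,0]],
    [1,[0,0,0],[0,0,0]],
    [1,[0,0,0],[0,0,0]],
    [1,[0,0,0],[0,0,0]],
    [1,[0,0,0],[0,0,0]],
    [1,[0,0,0],[0,0,0]]
  ]
}}

```text
time_s: 14.25
eef_pos: [524.1, 186.5, 113.0]
tool_rot: [0.998, -0.058, 0.001, -0.0]
ft_force: [-1.4, -0.7, 5.5]
finger_gap: 20.5
finger_force: 58.5
```

{"fn": "carry_out", "kwargs": {
  "motion": [
    [1,[0,0,-2],[0,0,0]],
    [1,[0,0,-3],[0,0,0]],
    [1,[0,0,-3],[0,0,0]],
    [1,[0,0,-3],[0,0,0]],
    [1,[0,0,-1],[0,0,0]],
    [1,[0,0,0],[0,0,0]],
    [1,[0,0,0],[0,0,0]]
  ]
}}

```text
time_s: 14.95
eef_pos: [522.4, 185.8, 230.3]
tool_rot: [0.998, -0.057, -0.001, 0.001]
ft_force: [-0.5, -0.2, -1.9]
finger_gap: 20.7
finger_force: 58.7
```

Run:
```python
from h import *
s,r=st()
f=grab_frame('wrist'); save(f,'w8.png')
p=s['eef_pos']
for dz in (47,-24,-32,-80,-92): print(dz,np.round(proj(f,p+[0,0,dz],'wrist'),1))
g=grab_frame('scene'); save(g,'s8.png'); 
for dz in (47,-32,-92): print(dz,np.round(proj(g,p+[0,0,dz],'scene'),1))
a=cv2.imread('pics/w8.png')[100:300,150:370]; u,v=map(int,proj(g,p,'scene')); b=cv2.imread('pics/s8.png')[v-40:v+60,u-50:u+50]
print(u-50,v-40)
cv2.imwrite('pics/c8.png',np.hstack([cv2.resize(a,(440,400)),cv2.resize(b,(360,400),interpolation=cv2.INTER_CUBIC)]))
```

```text
t 14.95 tcp [522.4 185.8 230.3] yaw -6.6 z [-0.003 -0.001 -1.   ] q [-0.    0.23 -0.47  1.8   0.12  1.14 -2.2 ] F [-0.5 -0.2 -1.9] T [-0.03 -0.05 -0.03] gap 20.7 ff 58.7
47 [259.7 287.8]
-24 [259.8 220.4]
-32 [259.8 215.4]
-80 [259.9 191.6]
-92 [259.9 186.9]
47 [312.2 131.9]
-32 [308.6 156.8]
-92 [306.1 174.3]
260 107
```

View pics/c8.png

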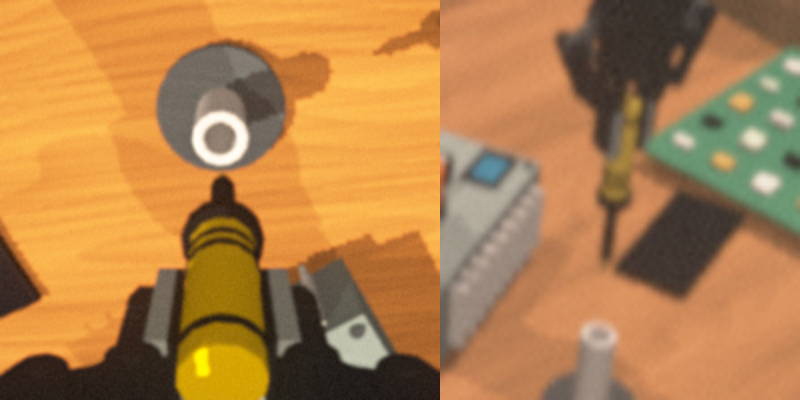

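Run:
```python
from h import *
f=grab_frame('wrist'); s,r=st()
im=f['frame'][150:190,240:282]; hsv=cv2.cvtColor(im,cv2.COLOR_RGB2HSV)
m=((hsv[...,2]>215)&(hsv[...,1]<50)).astype(np.uint8); ys,xs=np.nonzero(m); print(len(xs))
q=np.array([atz(f,x+240,y+150,80,'wrist') for x,y in zip(xs,ys)])[:,:2].astype(np.float32)
print(cv2.fitEllipse(q),cv2.minEnclosingCircle(q))
# collar's (z=-24 top) horizontal centre check: tip & shank darkness at predicted rows
g=cv2.cvtColor(f['frame'],cv2.COLOR_RGB2GRAY)
for v in (191,195,199):
    d=np.nonzero(g[v,245:276]<90)[0]+245; print(v,d.min() if len(d) else None,d.max() if len(d) else None)
col=g[185:215,261]; print(185+np.nonzero(col<90)[0][:3])
```

```text
t 15.1 tcp [522.1 185.7 229.9] yaw -6.6 z [-0.004 -0.001 -1.   ] q [-0.    0.23 -0.47  1.8   0.12  1.14 -2.2 ] F [-1.3  0.6 -1.1] T [-0.02 -0.06 -0.04] gap 20.6 ff 58.7
374
((522.5567016601562, 186.28102111816406), (25.101255416870117, 25.256591796875), 105.28387451171875) ((522.4666137695312, 186.39585876464844), 14.85751724243164)
191 257 265
195 256 266
199 256 266
[188 189 190]
```

{"fn": "carry_out", "kwargs": {
  "motion": [
    [1,[1.02,4.27,0],[0,0,0]],
    [1,[1.02,4.27,0],[0,0,0]],
    [1,[1.02,4.27,0],[0,0,0]],
    [1,[1.02,4.27,0],[0,0,0]],
    [1,[1.02,4.27,0],[0,0,0]],
    [1,[1.02,4.27,0],[0,0,0]],
    [1,[1.02,4.27,0],[0,0,0]],
    [1,[1.02,4.27,0],[0,0,0]],
    [1,[1.02,4.27,0],[0,0,0]],
    [1,[1.02,4.27,0],[0,0,0]]
  ]
}}

```text
time_s: 16.1
eef_pos: [575.0, -251.0, 230.5]
tool_rot: [0.998, -0.057, -0.001, -0.0]
ft_force: [0.8, -0.2, -0.2]
finger_gap: 20.8
finger_force: 58.9
```

{"fn": "carry_out", "kwargs": {
  "motion": [
    [1,[0,0,0],[0,0,0]],
    [1,[0,0,0],[0,0,0]],
    [1,[0,0,0],[0,0,0]],
    [1,[0,0,0],[0,0,0]]
  ]
}}

```text
time_s: 16.5
eef_pos: [576.0, -246.9, 231.6]
tool_rot: [0.998, -0.056, -0.0, -0.001]
ft_force: [-0.2, 0.2, -0.4]
finger_gap: 20.7
finger_force: 58.9
```

Run:
```python
from h import *
s,r=st(); x,y=r[:,0],r[:,1]
f=grab_frame('wrist')
u,v=proj(f,[571.3,-240.5,82],'wrist'); u0,v0=int(u)-30,int(v)-30
hsv=cv2.cvtColor(f['frame'][v0:v0+60,u0:u0+60],cv2.COLOR_RGB2HSV)
m=((hsv[...,2]>225)&(hsv[...,1]<40)); ys,xs=np.nonzero(m); print(len(xs),u,v)
q=np.array([atz(f,a+u0,b+v0,82,'wrist') for a,b in zip(xs,ys)])[:,:2].astype(np.float32)
print(cv2.fitEllipse(q),cv2.minEnclosingCircle(q))
for n in('pad_red','pad_blue'):
    for o in outline_of('wrist',n)[:1]: print(n,o['conf'],np.round(atz(f,*o['location'],62,'wrist'),1),o['mask'].sum())
d=np.array([574.6,-250.,0])-s['eef_pos']; print('tool dx dy',d@x,d@y)
```

```text
t 16.5 tcp [ 576.  -246.9  231.6] yaw -6.4 z [-0.001  0.001 -1.   ] q [ 0.5   0.34 -0.2   1.64  0.07  1.17 -1.4 ] F [-0.2  0.2 -0.4] T [-0.    0.02 -0.03] gap 20.7 ff 58.9
416 254.83358544860556 174.2833007729326
((570.4443359375, -240.5734405517578), (42.21330642700195, 42.56875228881836), 91.50312042236328) ((570.3345947265625, -240.78225708007812), 23.323135375976562)
pad_red 0.4 [684.3 -20.5  62. ] 998
pad_blue 0.73 [ 566.3 -229.1   62. ] 144
tool dx dy -0.8863067808795505 3.500445518407531
```

{"fn": "carry_out", "kwargs": {
  "motion": [
    [1,[-0.12,0.34,0],[0,0,0]],
    [1,[0,0,2],[0,0,0]],
    [1,[0,0,2],[0,0,0]],
    [1,[0,0,1.5],[0,0,0]],
    [1,[0,0,1],[0,0,0]],
    [1,[0,0,0.7],[0,0,0]],
    [1,[0,0,0],[0,0,0]],
    [1,[0,0,0],[0,0,0]],
    [1,[0,0,0],[0,0,0]]
  ]
}}

```text
time_s: 17.55
eef_pos: [575.0, -253.0, 161.3]
tool_rot: [0.998, -0.057, 0.001, 0.0]
ft_force: [0.5, -0.1, -1.2]
finger_gap: 20.5
finger_force: 58.9
```

Run:
```python
from h import *
s,r=st(); x,y=r[:,0],r[:,1]
d=np.array([574.4,-250.,0])-s['eef_pos']; print('tool dx dy',d@x,d@y)
```

```text
t 17.55 tcp [ 575.  -253.   161.3] yaw -6.6 z [ 0.002 -0.001 -1.   ] q [ 0.51  0.41 -0.2   1.7   0.09  1.04 -1.41] F [ 0.5 -0.1 -1.2] T [ 0.01 -0.08 -0.02] gap 20.5 ff 58.9
tool dx dy -1.2784450803519232 -3.022427883968767
```

{"fn": "carry_out", "kwargs": {
  "motion": [
    [1,[-0.05,0,0],[0,0,0]]
  ]
}}

```text
time_s: 17.65
eef_pos: [574.4, -252.9, 161.2]
tool_rot: [0.998, -0.057, 0.001, 0.0]
ft_force: [-0.1, -0.0, -0.4]
finger_gap: 21.0
finger_force: 58.9
```

{"fn": "carry_out", "kwargs": {
  "motion": [
    [1,[0,0,0],[0,0,0]]
  ]
}}

```text
time_s: 17.75
eef_pos: [574.0, -252.9, 160.8]
tool_rot: [0.998, -0.058, 0.001, 0.0]
ft_force: [0.2, 0.3, -0.6]
finger_gap: 20.6
finger_force: 58.9
```

{"fn": "carry_out", "kwargs": {
  "motion": [
    [1,[0,0,0],[0,0,0]]
  ]
}}

```text
time_s: 17.85
eef_pos: [573.8, -252.8, 160.6]
tool_rot: [0.998, -0.058, 0.0, 0.0]
ft_force: [0.1, 0.2, -0.8]
finger_gap: 20.7
finger_force: 58.9
```

{"fn": "carry_out", "kwargs": {
  "motion": [
    [1,[0,-0.25,0],[0,0,0]],
    [1,[0,0,0.3],[0,0,0]],
    [1,[0,0,0.3],[0,0,0]],
    [1,[0,0,0],[0,0,0]],
    [1,[0,0,0],[0,0,0]],
    [1,[0,0,0],[0,0,0]]
  ]
}}

```text
time_s: 18.45
eef_pos: [574.2, -249.9, 154.3]
tool_rot: [0.998, -0.057, 0.0, -0.0]
ft_force: [-0.0, 0.6, 0.2]
finger_gap: 20.9
finger_force: 58.9
```

{"fn": "carry_out", "kwargs": {
  "motion": [
    [1,[0,0,0.2],[0,0,0]],
    [1,[0,0,0.2],[0,0,0]],
    [1,[0,0,0],[0,0,0]],
    [1,[0,0,0],[0,0,0]],
    [1,[0,0,0],[0,0,0]]
  ]
}}

```text
time_s: 18.95
eef_pos: [574.2, -250.1, 150.5]
tool_rot: [0.998, -0.057, 0.0, -0.0]
ft_force: [0.5, 1.0, 2.0]
finger_gap: 20.5
finger_force: 59.1
```

{"fn": "carry_out", "kwargs": {
  "motion": [
    [1,[0,0,0.1],[0,0,0]],
    [1,[0,0,0],[0,0,0]],
    [1,[0,0,0],[0,0,0]],
    [1,[0,0,0],[0,0,0]]
  ]
}}

```text
time_s: 19.35
eef_pos: [574.2, -250.1, 149.3]
tool_rot: [0.998, -0.057, 0.0, -0.0]
ft_force: [-0.0, 0.8, 1.9]
finger_gap: 20.9
finger_force: 59.2
```

{"fn": "carry_out", "kwargs": {
  "motion": [
    [1,[0,0,-1],[0,0,0]],
    [1,[0,0,-1],[0,0,0]],
    [1,[0,0,0],[0,0,0]],
    [1,[0,0,0],[0,0,0]],
    [1,[0,0,0],[0,0,0]]
  ]
}}

```text
time_s: 19.85
eef_pos: [573.3, -250.3, 168.7]
tool_rot: [0.998, -0.058, -0.001, -0.0]
ft_force: [0.6, 0.6, -1.5]
finger_gap: 20.7
finger_force: 59.1
```

{"fn": "carry_out", "kwargs": {
  "motion": [
    [1,[-0.35,-0.93,0],[0,0,0]],
    [1,[-0.35,-0.93,0],[0,0,0]],
    [1,[0,0,0],[0,0,0]],
    [1,[0,0,0],[0,0,0]],
    [1,[0,0,0],[0,0,0]],
    [1,[0,0,0],[0,0,0]]
  ]
}}

```text
time_s: 20.45
eef_pos: [569.1, -231.5, 169.2]
tool_rot: [0.998, -0.058, 0.0, 0.0]
ft_force: [-1.3, -0.6, -1.2]
finger_gap: 21.0
finger_force: 59.1
```

{"fn": "carry_out", "kwargs": {
  "motion": [
    [1,[0,-0.05,0.6],[0,0,0]],
    [1,[0,0,0.6],[0,0,0]],
    [1,[0,0,0.3],[0,0,0]],
    [1,[0,0,0.2],[0,0,0]],
    [1,[0,0,0.2],[0,0,0]],
    [1,[0,0,0],[0,0,0]],
    [1,[0,0,0],[0,0,0]],
    [1,[0,0,0],[0,0,0]]
  ]
}}

```text
time_s: 21.25
eef_pos: [569.2, -230.5, 150.5]
tool_rot: [0.998, -0.058, 0.0, 0.0]
ft_force: [-0.4, 0.9, 1.9]
finger_gap: 20.7
finger_force: 59.1
```

{"fn": "carry_out", "kwargs": {
  "motion": [
    [1,[0,0,0.05],[0,0,0]],
    [1,[0,0,0],[0,0,0]],
    [1,[0,0,0],[0,0,0]],
    [1,[0,0,0],[0,0,0]]
  ]
}}

```text
time_s: 21.65
eef_pos: [569.2, -230.5, 149.7]
tool_rot: [0.998, -0.057, 0.0, 0.0]
ft_force: [-1.4, -0.4, 1.5]
finger_gap: 20.4
finger_force: 59.1
```

{"fn": "carry_out", "kwargs": {
  "motion": [
    [1,[0,0,-1],[0,0,0]],
    [1,[0,0,-2],[0,0,0]],
    [1,[0,0,-2.5],[0,0,0]],
    [1,[0,0,-2],[0,0,0]],
    [1,[0,0,-0.5],[0,0,0]],
    [1,[0,0,0],[0,0,0]]
  ]
}}

```text
time_s: 22.25
eef_pos: [570.0, -230.5, 230.6]
tool_rot: [0.998, -0.057, 0.001, 0.0]
ft_force: [-0.2, 0.7, -1.6]
finger_gap: 21.0
finger_force: 59.1
```

{"fn": "carry_out", "kwargs": {
  "motion": [
    [1,[-0.93,-4.09,0],[0,0,0]],
    [1,[-0.93,-4.09,0],[0,0,0]],
    [1,[-0.93,-4.09,0],[0,0,0]],
    [1,[-0.93,-4.09,0],[0,0,0]],
    [1,[-0.93,-4.09,0],[0,0,0]],
    [1,[-0.93,-4.09,0],[0,0,0]],
    [1,[-0.93,-4.09,0],[0,0,0]],
    [1,[-0.93,-4.09,0],[0,0,0]],
    [1,[-0.93,-4.09,0],[0,0,0]],
    [1,[-0.93,-4.09,0],[0,0,0]]
  ]
}}

```text
time_s: 23.25
eef_pos: [522.3, 187.6, 227.9]
tool_rot: [0.998, -0.058, -0.001, 0.0]
ft_force: [1.2, 0.6, -1.4]
finger_gap: 20.3
finger_force: 59.1
```

{"fn": "carry_out", "kwargs": {
  "motion": [
    [1,[0,0,0],[0,0,0]],
    [1,[0,0,0],[0,0,0]],
    [1,[0,0,0],[0,0,0]],
    [1,[0,0,0],[0,0,0]],
    [1,[0,0,0],[0,0,0]],
    [1,[0,0,0],[0,0,0]],
    [1,[0,0,0],[0,0,0]]
  ]
}}

```text
time_s: 23.95
eef_pos: [524.0, 185.9, 229.8]
tool_rot: [0.998, -0.058, 0.0, 0.0]
ft_force: [0.2, -0.0, -1.2]
finger_gap: 20.4
finger_force: 59.1
```

Run:
```python
from h import *
f=grab_frame('wrist'); s,r=st()
im=f['frame'][150:190,240:282]; hsv=cv2.cvtColor(im,cv2.COLOR_RGB2HSV)
m=((hsv[...,2]>215)&(hsv[...,1]<50)).astype(np.uint8); ys,xs=np.nonzero(m); print(len(xs))
q=np.array([atz(f,x+240,y+150,80,'wrist') for x,y in zip(xs,ys)])[:,:2].astype(np.float32)
print(cv2.fitEllipse(q),cv2.minEnclosingCircle(q))
g=cv2.cvtColor(f['frame'],cv2.COLOR_RGB2GRAY)
for v in (191,195,199):
    d=np.nonzero(g[v,245:276]<90)[0]+245; print(v,d.min() if len(d) else None,d.max() if len(d) else None)
print(185+np.nonzero(g[185:215,261]<90)[0][:3], proj(f,s['eef_pos']-[0,0,92],'wrist'))
d=np.array([523.5,186.3,0])-s['eef_pos']; print(d@r[:,0],d@r[:,1])
```

```text
t 24.0 tcp [523.9 186.2 229.8] yaw -6.6 z [ 0.  0. -1.] q [-0.    0.23 -0.47  1.8   0.12  1.14 -2.2 ] F [-0.   0.3 -0.5] T [-0.02 -0.06 -0.02] gap 20.8 ff 59.1
374
((522.5221557617188, 186.23695373535156), (24.958330154418945, 25.269689559936523), 97.46601867675781) ((522.4666137695312, 186.1824188232422), 14.801042556762695)
191 257 265
195 256 266
199 256 266
[187 188 189] (np.float64(259.7929466569643), np.float64(187.2590537748134))
-0.5015549944892796 -0.08628752403314648
```

{"fn": "carry_out", "kwargs": {
  "motion": [
    [1,[0,0,2],[0,0,0]],
    [1,[0,0,2],[0,0,0]],
    [1,[0,0,1.5],[0,0,0]],
    [1,[0,0,1.5],[0,0,0]],
    [1,[0,0,1.5],[0,0,0]],
    [1,[0,0,1],[0,0,0]],
    [1,[0,0,0.5],[0,0,0]],
    [1,[0,0,0],[0,0,0]],
    [1,[0,0,0],[0,0,0]],
    [1,[0,0,0],[0,0,0]]
  ]
}}

```text
time_s: 25.0
eef_pos: [524.5, 186.9, 130.6]
tool_rot: [0.998, -0.057, 0.001, -0.0]
ft_force: [0.9, -0.2, -0.6]
finger_gap: 20.2
finger_force: 59.1
```

{"fn": "carry_out", "kwargs": {
  "motion": [
    [1,[0,0,0.7],[0,0,0]],
    [1,[0,0,0.5],[0,0,0]],
    [1,[0,0,0.3],[0,0,0]],
    [1,[0,0,0.15],[0,0,0]],
    [1,[0,0,0],[0,0,0]],
    [1,[0,0,0],[0,0,0]],
    [1,[0,0,0],[0,0,0]]
  ]
}}

```text
time_s: 25.7
eef_pos: [523.9, 186.6, 113.2]
tool_rot: [0.998, -0.057, 0.0, -0.0]
ft_force: [-0.2, -0.4, 0.0]
finger_gap: 20.8
finger_force: 59.4
```

{"fn": "carry_out", "kwargs": {
  "motion": [
    [-1,[0,0,0.05],[0,0,0]],
    [-1,[0,0,0],[0,0,0]],
    [-1,[0,0,0],[0,0,0]],
    [-1,[0,0,0],[0,0,0]],
    [-1,[0,0,0],[0,0,0]],
    [-1,[0,0,0],[0,0,0]],
    [-1,[0,0,-2],[0,0,0]],
    [-1,[0,0,-3],[0,0,0]],
    [-1,[0,0,-4],[0,0,0]],
    [-1,[0,0,-3],[0,0,0]]
  ]
}}

```text
time_s: 26.7
eef_pos: [524.2, 186.9, 234.9]
tool_rot: [0.998, -0.057, 0.001, -0.0]
ft_force: [1.2, -0.1, -0.4]
finger_gap: 85.4
finger_force: 0.0
```

{"fn": "carry_out", "kwargs": {
  "motion": [
    [-1,[0,0,0],[0,0,0]],
    [-1,[0,0,0],[0,0,0]],
    [-1,[0,0,0],[0,0,0]]
  ]
}}

```text
time_s: 27.0
eef_pos: [522.7, 185.9, 231.2]
tool_rot: [0.998, -0.057, -0.001, 0.001]
ft_force: [-0.4, -0.5, -0.1]
finger_gap: 85.3
finger_force: 0.0
```

Run:
```python
from h import *
f=grab_frame('wrist'); s,r=st(); save(f,'w9.png')
hsv=cv2.cvtColor(f['frame'],cv2.COLOR_RGB2HSV)
m=((hsv[...,0]>24)&(hsv[...,0]<36)&(hsv[...,1]>150)&(hsv[...,2]>180)).astype(np.uint8)
n,l,stt,c=cv2.connectedComponentsWithStats(m)
i=np.argmax(stt[1:,4])+1; print(stt[i],c[i],atz(f,*c[i],160,'wrist'))
g=grab_frame('top')
for o in outline_of('top','swing_arm')[:4]: print(o['conf'],np.round(atz(g,*o['location'],100,'top')))
for cam in('scene','top'):
    g=grab_frame(cam)
    for o in outline_of(cam,'probe')[:1]:
        ys,xs=np.nonzero(o['mask']); print(cam,xs.min(),xs.max(),ys.min(),ys.max())
```

```text
t 27.05 tcp [522.5 185.9 230.8] yaw -6.6 z [-0.003 -0.001 -1.   ] q [-0.    0.23 -0.47  1.8   0.12  1.14 -2.2 ] F [-0.8 -0.1  0. ] T [-0.07  0.02 -0.03] gap 85.3 ff 0.0
[247 184  26  24 492] [259.52439024 195.45731707] [522.6240416 186.24959   160.       ]
0.97 [ 324. -232.  100.]
0.79 [ 497. -190.  100.]
0.55 [302. 176. 100.]
scene 301 309 167 191
```

Probe's top is back at (522.6, 186.2), directly over the stand mouth at (522.5, 186.2) and at the original height. The arm is still swung open.

```bash
python3 -c "
from workcell import order
print(order.hand_in())"
```

```text
the job is handed in; nothing more can be done
None
```

I finished the job and handed it in at about 27 s of the 66 s allowed: cap unscrewed and swung clear, red pad then blue pad pressed at roughly 2–3 N each, probe back upright in its stand, port left open; the hand-in did not report a verdict.

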